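Tighten the bin's flange nut in its tight corner

TASK

Take the ring spanner from its wooden cradle and tighten the brass flange nut beside the tilt-out bin with it (clockwise seen from above) until it will turn no further, then nip it up to about 1 N m (like a 7 N pull halfway along the handle), never beyond 1.5 N m. The handle can only swing a short way between the bin and the green bracket, so lift and reseat the spanner for each stroke, do not lean on the bin or the bracket, and keep the fingers off the nut. Then lay the spanner back on its cradle as it was and let go, leaving the mug, tumbler and cooker lid where they stand.

Things in the scene. Friction and masses are not known exactly. Their poses are not given: they have to be found in the camera images.
- nut_seat (a point): On the axis of the greased brass flange nut, on its round flange (50 mm dia.), 39 mm above the shelf; a seated spanner's underside is here. Above: hexagon 32 mm across flats, 9 mm high, then a 6 mm lead-in cone (top 54 mm above shelf). z up; turns with the nut; two opposite flats face its +y and -y (same every 60 degrees); a red mark on top lies to its -x.
- nut (a joint): Turn of the nut (rad), growing clockwise seen from above (tightening). Starts 1.4 to 1.8 rad before it comes up tight; that place must be felt. Until then it turns stiffly (0.25 N m, 1.9 N at spanner_grip) and stays where left. It then holds firm, on a rubber bush.
- bush (a joint): Twist (rad) of the thin rubber bush under the nut, growing clockwise with the turning moment on the nut: 0.033 rad for 1 N m (30 N m/rad), springing back to 0. The nut turns with it. So small that its noisy reading tells little; the force and moment at the wrist tell more (pull times distance from the nut's axis, plus the moment passed through the grip).
- mount: Dark steel foot plate 120 x 110 x 6 mm, fixed; origin on the nut's axis at shelf level, z up. The spanner's handle must point roughly to the mount's -x when on the nut. Upright corners at mount (x, y) = (-42, +52) mm (bin) and (-42, -52) mm (green bracket) block it: the seated handle can swing about 42 degrees to either side of the mount's -x before touching.
- bin: Blue plastic tilt-out bin with a white leaning flap, fixed to the mount; 150 (x) x 180 (y) x 85 mm high, flap up to 45 mm farther at +x. Origin: its lower corner nearest the nut, at mount (-42, 52, 0) mm; it extends to the mount's +x and +y.
- gusset: Green upright steel bracket, fixed to the mount; plate 100 mm long (x), 5 mm thick, 75 mm high, with a 33 mm wide low foot on its -y side. Origin: its lower corner at mount (-42, -52, 0) mm; it extends to the mount's +x and -y.
- spanner: Loose steel ring spanner, 0.18 to 0.33 kg. Origin on the ring's axis at its underside; z up, straight handle to -x. Ring 16 mm high, 46 mm across outside; hexagonal through hole 34 mm across flats, two flats facing +y and -y (1 mm clearance all round, about 7 degrees of play either way on the nut). Seats when its y axis is square to any pair of the nut's flats.
- spanner_grip (a point): Middle of the spanner's handle where to grip it: 135 mm from the ring's axis towards spanner -x, 8 mm above its underside; axes as the spanner's. Handle 18 mm wide (y), 14 mm high (from 1 to 15 mm above the underside), ending 223 mm from the ring's axis.
- cradle: Fixed wooden cradle: board 270 x 60 x 6 mm with two blocks, tops 30 mm above the shelf, on which the spanner starts, its origin straight above the cradle's, handle along cradle -x. Blocks cover cradle x from -70 to +25 mm and -225 to -190 mm; the gap between them leaves room for the fingers. Origin at shelf level, z up.
- mug: White ceramic mug, 80 mm diameter, 90 mm high, standing near the mount; origin under its centre. Leave alone.
- tumbler: Steel tumbler, 68 mm diameter, 100 mm high, standing by the green bracket; origin under its centre. Leave alone.
- cooker_lid: Aluminium pressure cooker lid with knob, 160 mm diameter, 42 mm high, lying in front of the bin; origin under its centre. Leave alone.
There are look-alikes about, which are no part of the job. There is more than one size of the spanner; the job needs the larger.

How it is judged:
By the outcome, as a careful person would: the job done as asked, in the order asked, and still so for the second after the job is handed in, with the robot touching nothing.
It also fails if it takes over 72 s, if anything falls off the work surface, if the arm or the gripper's body presses on something with over 40 N, if the wrist force passes 120 N, or if a joint passes its speed limit or range.

ROBOT

A 6-joint arm with a two-finger parallel gripper is mounted at the origin on the work surface. World frame = base frame: x ahead of the robot, y to its left, z up, the work surface at z = 0. Lengths are in m, angles in rad, forces in N, time in s.
With the tool pointing down it reaches from about 0.425 to 0.95 m from the base axis. Payload 14.7 kg.
Tool frame: the origin (TCP) lies midway between the tips of the shut fingers; the grasp point (between the pads) lies 19 mm behind it; z points along the fingers, y is the line along which they close (so a half turn about z gives the same grasp; the last joint's range is limited). The gripper opens to 85 mm and grips with 20 to 120 N. Pads are 22 mm wide; open, the fingers measure 114 mm over their backs; the gripper's body (76 mm by 85 mm) begins 54 mm behind the grasp point. The pads swing forward as they close: fully open they stand 13 mm farther back than shut.
Start: joints at [1.135, 0.48, 1.596, -0, 1.065, -0.047], TCP at [0.246, 0.601, 0.231] pointing down, gripper open.
Joint ranges: [-2.75, 2.75], [-0.82, 2.05], [0.23, 2.67], [-1.56, 4.7], [0.09, 2.69], [-2.92, 2.92]. Speed limits (rad/s): [1.89, 1.89, 2.39, 3.01, 3.01, 3.01].

INTERFACE

Orientations are given as a rotation vector (axis times angle).
In Python, from workcell import bot gives the robot as it stands.
- The arm moves only by the tool drive_tool, never from a script. Its argument "motion" is a list of rows, each a list of 2 entries, a list of its own where there are three numbers: the shift along the tool's x, y, z in m, then the turn about the tool's z in rad. A call has exactly 10 rows; each row shifts and turns the commanded pose from where the row before left it, along the tool's axes as they then stand; what a row does not reach is not made up. A row lasts 1/10 s, in which the tool goes at most 50 mm and 8.59 degrees, less where a joint would pass 70% of its speed; a pose out of reach is approached as far as the arm can. A call is refused whole if a number of a shift passes 0.05 or a number of a turn 0.15, either way. A call with a gripper value outside its range is refused whole. "gripper" is the opening, from -1 (shut) to 1 (fully open), so that 0 is half open, set as the call begins (left out, the last holds). The fingers move at their own pace and stop on an object; the grip force is fixed at half the most. Time passes only in rows, so rows that do not move let the fingers close, or fill a call up. It gives the time, the measured TCP pose, the force, the opening and the grip force at its end, in the units of the state.
- bot.get_obs(): the state, without advancing time (a new reading comes with each control period).
- bot.capture(name): name is "scene" or "side" or "wrist"; returns a dict with "image" (384x512x3 uint8, red, green, blue), "vertical_fov" (degrees; the focal length in pixels is half the picture's height over the tangent of half this angle, whatever the lens; pixels are square), "cx", "cy" (the principal point, pixels), "camera_from_world" (4x4, takes a point from world to camera coordinates). Camera axes: x right, y up, looking along -z (the intrinsics and any distortion apply to the point x, -y, -z); pixel columns grow to the right and rows downward; lengths in m; the calibration is good to about 2 mm. A picture is of the moment at which its call begins. There is no depth.
- bot.hand_in(): hands the job in; it is judged then, once.
The state is a dict: "t": time; "joints": joint angles; "dq": joint speeds; "joint_efforts": joint torques, N m; "tool_pos": TCP position; "tool_rot": TCP orientation; "force": force on the tool from outside, world axes, zero at the start; "moment": the same for the moment, N m; "width": finger opening in m; "grip_force": force on a finger pad.
Only numpy, scipy, OpenCV 4.12 (cv2) and the standard library are available. Lean on these libraries where they do the work, as an engineer would, in place of code of your own. Each camera call takes 0.05 s, during which the arm holds its last target. There are 200 camera calls.

## Working session

There is one attempt and no reset: what is moved stays moved. The work goes in short steps, Python scripts to look and compute and a tool call to move; the robot and the scene stay as the last step left them, time stands still between calls to the robot, and variables do not carry over. Pictures are saved under pics/ and viewed, at most 10 in all, crops included, and the job is handed in when it is done.

Besides the shell and the picture viewer there is one more tool, called by a JSON object that holds its "method" and its "body", one argument or row to a line. drive_tool: Moves the arm, as the interface text tells. Its arguments: {"type":"object","properties":{"motion":{"type":"array","items":{"type":"array"}},"gripper":{"type":"number"}},"required":["motion"]}

```bash
mkdir -p pics; cat > h.py <<'E'
import numpy as np, cv2
from workcell import bot
from scipy.spatial.transform import Rotation as R
def cap(n,f=None):
    c=bot.capture(n); 
    if f: cv2.imwrite('pics/'+f,c['image'][:,:,::-1])
    return c
def ray(c,u,v):
    f=192/np.tan(np.radians(c['vertical_fov'])/2)
    M=np.array(c['camera_from_world']); d=np.array([(u-c['cx'])/f,-(v-c['cy'])/f,-1])
    return -M[:3,:3].T@M[:3,3], M[:3,:3].T@d
def onz(c,u,v,z):
    o,d=ray(c,u,v); return o+d*(z-o[2])/d[2]
def proj(c,p):
    f=192/np.tan(np.radians(c['vertical_fov'])/2)
    M=np.array(c['camera_from_world']); q=M[:3,:3]@p+M[:3,3]
    return np.array([c['cx']+f*q[0]/-q[2], c['cy']-f*q[1]/-q[2]])
E
python3 - <<'E'
from h import *
ims=[]
for n in ['scene','side','wrist']:
    c=cap(n); ims.append(c['image'][:,:,::-1]); print(n,{k:np.round(v,3) if k!='image' else 0 for k,v in c.items()})
    cv2.imwrite(f'pics/{n}0.png',cv2.resize(c['image'][:,:,::-1],(800,600),interpolation=cv2.INTER_CUBIC))
print(bot.get_obs())
E
```

```text
scene {'image': 0, 'vertical_fov': np.float64(50.428), 'cx': np.float64(251.682), 'cy': np.float64(188.684), 'camera_from_world': array([[-0.131,  0.991, -0.008,  0.089],
       [-0.803, -0.101,  0.587,  0.453],
       [ 0.581,  0.083,  0.809, -1.682],
       [ 0.   ,  0.   ,  0.   ,  1.   ]])}
side {'image': 0, 'vertical_fov': np.float64(46.061), 'cx': np.float64(250.736), 'cy': np.float64(201.402), 'camera_from_world': array([[ 0.905, -0.426, -0.018, -0.572],
       [ 0.234,  0.46 ,  0.856, -0.187],
       [-0.357, -0.779,  0.516, -1.002],
       [ 0.   ,  0.   ,  0.   ,  1.   ]])}
wrist {'image': 0, 'vertical_fov': np.float64(70.885), 'cx': np.float64(253.388), 'cy': np.float64(188.541), 'camera_from_world': array([[ 0.379,  0.925, -0.002, -0.651],
       [-0.879,  0.359, -0.314,  0.041],
       [-0.29 ,  0.12 ,  0.95 , -0.38 ],
       [ 0.   ,  0.   ,  0.   ,  1.   ]])}
{'t': 0.15, 'joints': array([ 1.13537381e+00,  4.80704650e-01,  1.59671097e+00, -1.98424108e-05,
        1.06511117e+00, -4.66002436e-02]), 'dq': array([-0.00071102, -0.00312519, -0.00060795, -0.00021499,  0.00088172,
       -0.00115418]), 'joint_efforts': array([ 1.22709234e-04, -9.51145220e+01, -4.30463111e+01, -9.30662191e-05,
        8.09187797e-03, -8.24880976e-05]), 'tool_pos': array([0.24627134, 0.60120832, 0.23081565]), 'tool_rot': array([-6.06865801e-01, -3.08221045e+00,  1.43134759e-03]), 'force': array([ 0.06677512, -0.14742994,  0.25338183]), 'moment': array([-0.0182563 , -0.0305823 , -0.00627484]), 'grip_force': 0.0, 'width': 0.08533310829154091}
```

View pics/scene0.png

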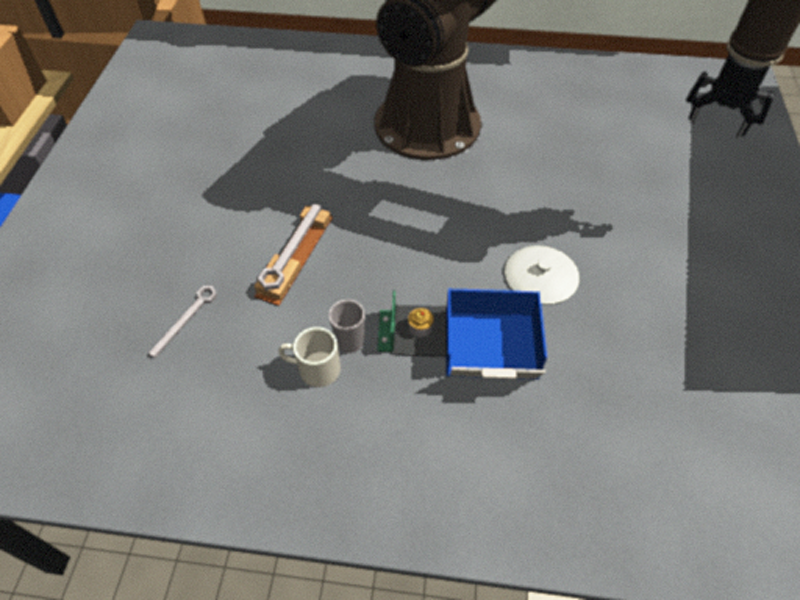

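View pics/side0.png

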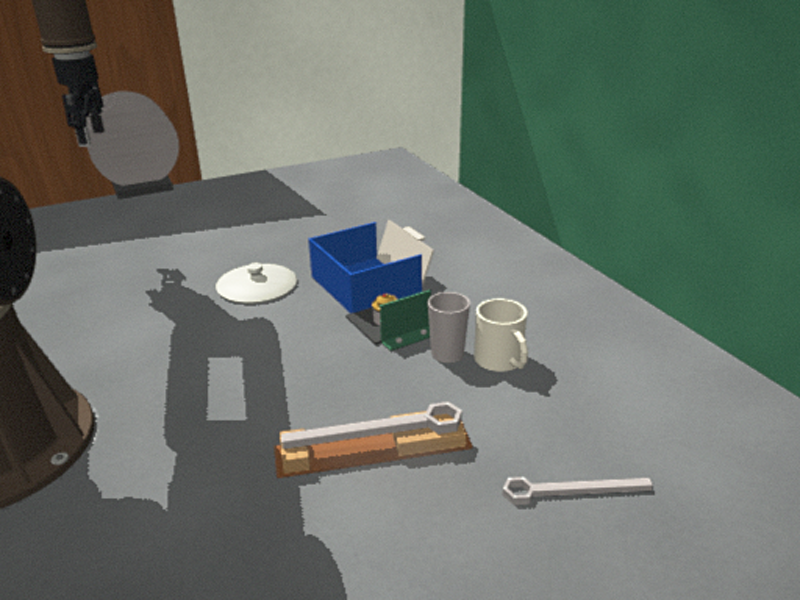

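The scene view shows the large spanner on its cradle, with the ring at (271,278) and the handle end at (316,209). The nut is at (420,318), the bin at (495,330) and the green bracket at (393,320). The side view agrees; the smaller spanner lies on the table.

```bash
python3 - <<'E'
from h import *
c=cap('scene'); s=cap('side'); k=1/1.5625
for n,u,v,z in [('ring',271,278,.046),('end',316,209,.045),('nut',420,317,.054),('bin corner',447,291,.085),('binR',542,292,.085),('gus near top',394,292,.075),('gus far',391,350,.0),('mug',318,345,.09),('tumbler',348,310,.1)]:
    print(n,onz(c,u*k,v*k,z).round(4))
for n,u,v,z in [('ring',444,411,.046),('end',284,440,.045),('nut',386,297,.054),('gus near top',381,313,.075),('gus far top',430,293,.075),('bin corner',353,273,.085),('bin L',310,239,.085)]:
    print('s',n,onz(s,u*k,v*k,z).round(4))
E
```

```text
ring [ 0.5884 -0.2681  0.046 ]
end [ 0.3828 -0.2149  0.045 ]
nut [0.6521 0.05   0.054 ]
bin corner [0.605  0.0975 0.085 ]
binR [0.5841 0.2826 0.085 ]
gus near top [ 0.6132 -0.0066  0.075 ]
gus far [ 0.7021 -0.0015  0.    ]
mug [ 0.7619 -0.1286  0.09  ]
tumbler [ 0.6843 -0.0853  0.1   ]
s ring [ 0.5867 -0.2684  0.046 ]
s end [ 0.3688 -0.2261  0.045 ]
s nut [0.6435 0.0454 0.054 ]
s gus near top [ 0.5989 -0.0325  0.075 ]
s gus far top [ 0.7012 -0.01    0.075 ]
s bin corner [0.6052 0.1005 0.085 ]
s bin L [0.5851 0.2711 0.085 ]
```

{"method": "drive_tool", "body": {
  "motion": [
    [[-0.04,-0.028,0],0],
    [[-0.04,-0.028,0],0],
    [[-0.04,-0.028,0],0],
    [[-0.04,-0.028,0],0],
    [[-0.04,-0.028,0],0],
    [[-0.04,-0.028,0],0],
    [[-0.04,-0.028,0],0],
    [[-0.04,-0.028,0],0],
    [[-0.04,-0.028,0],0],
    [[-0.04,-0.028,0],0]
  ]
}}

```text
t: 1.25
tool_pos: [0.5112, 0.1889, 0.2314]
tool_rot: [0.607, 3.082, 0.0]
force: [0.7, 0.3, 0.2]
width: 0.0854
grip_force: 0.0
```

{"method": "drive_tool", "body": {
  "motion": [
    [[-0.011,-0.041,0],0],
    [[-0.011,-0.041,0],0],
    [[-0.011,-0.041,0],0],
    [[-0.011,-0.041,0],0],
    [[-0.011,-0.041,0],0],
    [[-0.011,-0.041,0],0],
    [[-0.011,-0.041,0],0],
    [[-0.011,-0.041,0],0],
    [[-0.011,-0.041,0],-0.07],
    [[-0.011,-0.041,0],-0.07]
  ]
}}

```text
t: 2.25
tool_pos: [0.459, -0.2323, 0.2314]
tool_rot: [0.386, 3.118, 0.0]
force: [1.2, 1.1, -0.3]
width: 0.0855
grip_force: 0.0
```

```bash
python3 - <<'E'
from h import *
c=cap('wrist'); o=bot.get_obs(); print(o['t'],o['tool_pos'],o['tool_rot'],o['joints'].round(3))
cv2.imwrite('pics/w1.png',cv2.resize(c['image'][:,:,::-1],(800,600),interpolation=cv2.INTER_CUBIC))
E
```

```text
2.3 [ 0.45951494 -0.23777939  0.23160765] [ 0.3780335   3.11719544 -0.00422631] [-0.535  0.294  1.899 -0.002  0.946 -1.863]
```

View pics/w1.png

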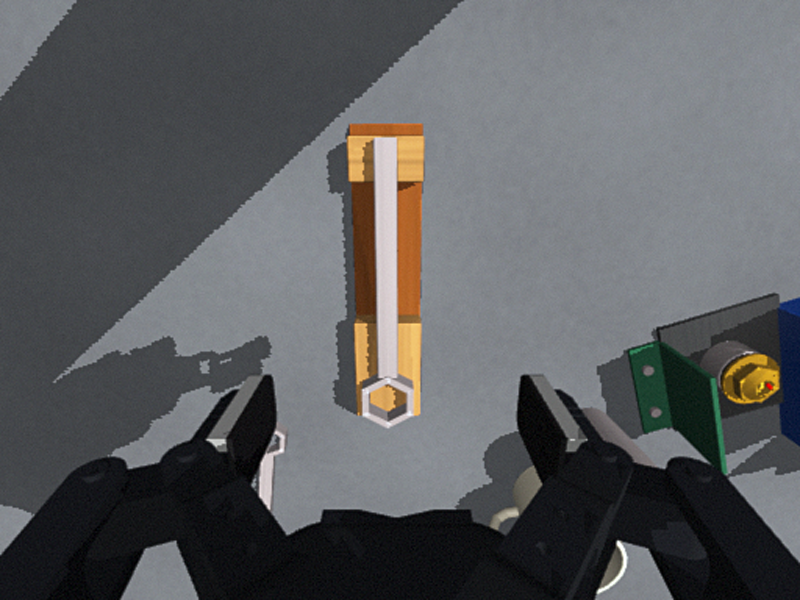

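The wrist view shows the ring centre at (388,401), the handle end at (386,138), the nut top at (762,377) and the red mark at (769,386).

```bash
cat >> h.py <<'E'
def heading(o):
    x=R.from_rotvec(o['tool_rot']).as_matrix()[:,0]; return np.degrees(np.arctan2(x[1],x[0]))%360
def delta(o,xy,z=None,hd=None):
    m=R.from_rotvec(o['tool_rot']).as_matrix(); d=np.append(xy,z if z is not None else o['tool_pos'][2])-o['tool_pos']
    print('tool shift',(m.T@d).round(4),'turn', None if hd is None else round(np.radians((heading(o)-hd+180)%360-180),4))
E
python3 - <<'E'
from h import *
c=cap('wrist'); o=bot.get_obs(); k=1/1.5625
im=c['image'].astype(int); sp=np.uint8((im.min(2)>150))*255
n,l,st,ce=cv2.connectedComponentsWithStats(sp)
h=None
for i in range(1,n):
    if st[i][4]>60: print(st[i],ce[i].round(1))
ring=onz(c,388*k,401*k,.046)
ends=[onz(c,u*k,138*k,.045) for u in (375,396)]
end=np.mean(ends,0)
d=(end-ring)[:2]; hd=np.degrees(np.arctan2(d[1],d[0])); print('ring',ring,'end',end,np.linalg.norm(d),hd, 'cur',heading(o), o['tool_pos'])
u=d/np.linalg.norm(d); g=ring[:2]+.135*u; print('grip',g); delta(o,g,.02,hd)
# nut
hsv=cv2.cvtColor(c['image'],cv2.COLOR_RGB2HSV); 
m=cv2.inRange(hsv,(15,120,100),(35,255,255)); m[:, :400]=0; print('brass',cv2.boundingRect(m))
print('nut top',onz(c,762*k,377*k,.054),'red',onz(c,769*k,386*k,.054))
print('gus edge top',[onz(c,a*k,b*k,.075).round(4) for a,b in ((662,345),(722,382))])
E
```

```text
[ 235   86   34  187 2438] [251.6 175. ]
[168 271  18  58 363] [174.2 301.4]
[382 346  23  34 122] [396.8 364.3]
ring [ 0.58273184 -0.2742466   0.046     ] end [ 0.36837825 -0.22208253  0.045     ] 0.2206095062832536 166.3226327330113 cur 165.7157479562504 [ 0.45960627 -0.23509003  0.23141509]
grip [ 0.45156009 -0.24232527]
tool shift [ 0.0063 -0.0087  0.2114] turn -0.0106
brass (467, 226, 36, 32)
nut top [0.63050339 0.042515   0.054     ] red [0.6409429 0.0485652 0.054    ]
gus edge top [array([ 0.5668, -0.0504,  0.075 ]), array([ 0.6113, -0.0054,  0.075 ])]
```

{"method": "drive_tool", "body": {
  "motion": [
    [[0.003,-0.0045,0.025],-0.005],
    [[0.003,-0.0045,0.03],-0.005],
    [[0,0,0.03],0],
    [[0,0,0.03],0],
    [[0,0,0.03],0],
    [[0,0,0.025],0],
    [[0,0,0.02],0],
    [[0,0,0.012],0],
    [[0,0,0.009],0],
    [[0,0,0],0]
  ]
}}

```text
t: 3.35
tool_pos: [0.4515, -0.2376, 0.0197]
tool_rot: [-0.374, -3.118, -0.001]
force: [-0.7, -0.6, 0.6]
width: 0.0857
grip_force: 0.0
```

{"method": "drive_tool", "body": {
  "motion": [
    [[0,0,0],0],
    [[0,0,0],0],
    [[0,0,0],0],
    [[0,0,0],0],
    [[0,0,0],0],
    [[0,0,0],0],
    [[0,0,0],0],
    [[0,0,0],0],
    [[0,0,0],0],
    [[0,0,0],0]
  ],
  "gripper": -1
}}

```text
t: 4.35
tool_pos: [0.4519, -0.238, 0.0208]
tool_rot: [0.374, 3.119, -0.0]
force: [-1.0, 1.0, 10.7]
width: 0.0165
grip_force: 58.3
```

```bash
python3 - <<'E'
from h import *
c=cap('wrist'); o=bot.get_obs(); print(o,heading(o))
cv2.imwrite('pics/w2.png',cv2.resize(c['image'][:,:,::-1],(800,600),interpolation=cv2.INTER_CUBIC))
E
```

```text
{'t': 4.4, 'joints': array([-5.44133352e-01,  6.11918516e-01,  2.07347426e+00,  3.73650233e-05,
        4.55475932e-01, -1.87599571e+00]), 'dq': array([-7.84063955e-04, -3.00002158e-04, -5.14033349e-04,  9.24437171e-05,
       -1.79809792e-03,  9.01698176e-04]), 'joint_efforts': array([ 3.15909768e-01, -7.92759490e+01, -1.87047511e+01, -4.62589832e-02,
       -5.27922045e-01, -1.21425055e-01]), 'tool_pos': array([ 0.45193534, -0.23802709,  0.02083351]), 'tool_rot': array([ 3.74397350e-01,  3.11853235e+00, -4.44898508e-04]), 'force': array([-2.10324661,  1.40691614, 10.22725366]), 'moment': array([ 0.09703831,  0.18172663, -0.1495692 ]), 'grip_force': 58.30643177032471, 'width': 0.01691399347766539} 166.30817357145955
```

View pics/w2.png

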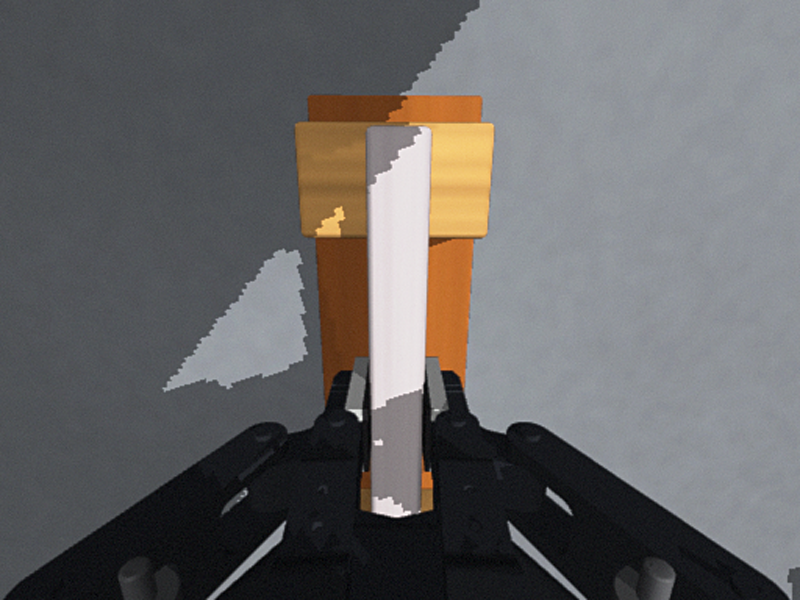

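{"method": "drive_tool", "body": {
  "motion": [
    [[0,0,-0.005],0],
    [[0,0,-0.015],0],
    [[0,0,-0.03],0],
    [[0,0,-0.035],0],
    [[-0.008,0.025,-0.035],0],
    [[-0.01,0.03,-0.03],0],
    [[-0.01,0.03,-0.03],0],
    [[-0.01,0.03,-0.01],0],
    [[-0.01,0.025,0],0],
    [[-0.005,0.015,0],0]
  ]
}}

```text
t: 5.4
tool_pos: [0.5407, -0.0982, 0.2109]
tool_rot: [0.372, 3.118, 0.0]
force: [-0.4, -1.2, -2.9]
width: 0.0168
grip_force: 59.1
```

```bash
python3 - <<'E'
from h import *
c=cap('wrist'); o=bot.get_obs(); print(o['t'],o['tool_pos'],o['force'],o['moment'],heading(o))
im=c['image'][:,:,::-1]
cv2.imwrite('pics/w3.png',cv2.resize(im,(800,600),interpolation=cv2.INTER_CUBIC))
hsv=cv2.cvtColor(c['image'],cv2.COLOR_RGB2HSV); m=cv2.inRange(hsv,(15,120,100),(35,255,255)); 
n,l,st,ce=cv2.connectedComponentsWithStats(m)
print([(s,q.round(1)) for s,q in zip(st[1:],ce[1:]) if s[4]>50])
E
```

```text
5.45 [ 0.54124822 -0.09717831  0.21050486] [ 1.55508223  3.16051016 -2.20793782] [ 0.15538813 -0.0191402   0.02924939] 166.39308423652452
[(array([  79,   38,   67,   36, 2134], dtype=int32), array([112.2,  55. ])), (array([ 104,  173,   57,   71, 3374], dtype=int32), array([133.1, 207.2])), (array([365, 201,  39,  36, 990], dtype=int32), array([385. , 218.8]))]
```

View pics/w3.png

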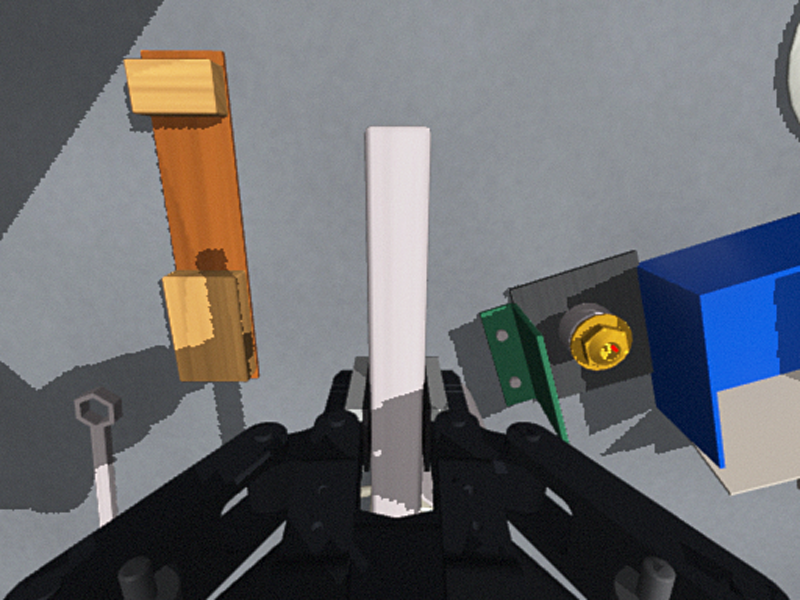

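Nut top centre is at about (607,348). The handle end is still at (398,127), so the spanner has not slipped in the grip. The bin's bottom corner is at (640,267).

```bash
python3 - <<'E'
from h import *
c=cap('wrist'); o=bot.get_obs(); k=1/1.5625
e=[onz(c,a*k,127*k,o['tool_pos'][2]+.019+.007) for a in (366,430)]; print('end',e, np.linalg.norm(e[0]-e[1]))
em=np.mean(e,0); m=R.from_rotvec(o['tool_rot']).as_matrix(); print('end in tool',m.T@(em-o['tool_pos']))
print('nut top',onz(c,607*k,348*k,.054),'mark',onz(c,614*k,349*k,.054),'flange',onz(c,385,218.8,.042))
A=onz(c,703*k,294*k,.085);B=onz(c,800*k,263*k,.085);C=onz(c,640*k,267*k,0);D=onz(c,800*k,213*k,0)
print('bin',A,B,C,D,[np.degrees(np.arctan2(*(q-p)[[1,0]])) for p,q in((A,B),(C,D))])
G=onz(c,538*k,336*k,.075);H=onz(c,566*k,440*k,.075);print('gus',G,H,np.degrees(np.arctan2(*(H-G)[[1,0]])))
im=c['image'][195:245,355:415,::-1]
cv2.imwrite('pics/w3c.png',cv2.resize(im,None,fx=12,fy=12,interpolation=cv2.INTER_CUBIC))
E
```

```text
end [array([ 0.45479918, -0.08246601,  0.23610872]), array([ 0.45866895, -0.066464  ,  0.23610872])] 0.01646327602118281
end in tool [ 0.08681116  0.00364473 -0.02596387]
nut top [0.64053113 0.04967918 0.054     ] mark [0.6426784  0.05491232 0.054     ] flange [0.64114729 0.05094016 0.042     ]
bin [0.59717686 0.10219888 0.085     ] [0.59021009 0.16399269 0.085     ] [0.60178537 0.10649331 0.        ] [0.58614893 0.23796828 0.        ] [np.float64(96.43248967008262), np.float64(96.78238216560844)]
gus [ 0.60689164 -0.00651362  0.075     ] [0.70043115 0.00308214 0.075     ] 5.857205603861012
```

View pics/w3c.png

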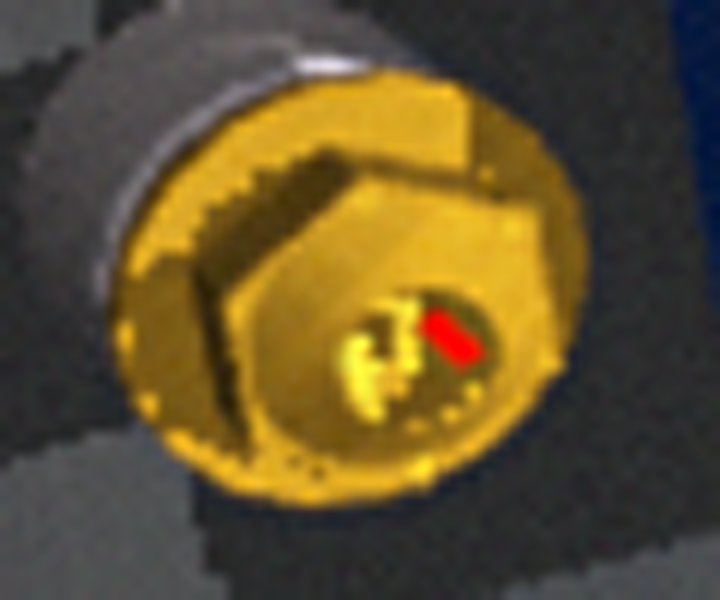

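```bash
cat >> h.py <<'E'
def nutpix(n):
    c=cap(n); hsv=cv2.cvtColor(c['image'],cv2.COLOR_RGB2HSV); m=cv2.inRange(hsv,(15,110,90),(35,255,255))
    p0=proj(c,np.array([.643,.048,.046])); yy,xx=np.mgrid[:384,:512]; m[(xx-p0[0])**2+(yy-p0[1])**2>22**2]=0
    return c,cv2.boundingRect(m),np.array([xx[m>0].mean(),yy[m>0].mean()]),m
E
python3 - <<'E'
from h import *
c=cap('wrist'); o=bot.get_obs()
P=lambda x,y,z:onz(c,355+(x+.5)/12-.5,195+(y+.5)/12-.5,z)
pts=np.array([P(*q,.048)[:2] for q in [(375,180),(535,208),(560,365),(425,470),(255,455),(230,300)]])
ce=pts.mean(0); d=pts-ce; a=np.degrees(np.arctan2(d[:,1],d[:,0]))
print('centre',ce,np.linalg.norm(d,axis=1).round(4),a.round(1), np.mod(a,60).round(1),'fourier',np.degrees(np.angle(np.mean(np.exp(6j*np.radians(a)))))/6)
print('flange',P(350,285,.039),'conetop',P(422,365,.054),'mark',P(452,338,.054))
for n in ('scene','side'):
    c2,b,q,m=nutpix(n); print(n,b,q,onz(c2,*q,.046), onz(c2,b[0]+b[2]/2-.5,b[1]+b[3]/2-.5,.046))
    if n=='scene': cv2.imwrite('pics/s3c.png',cv2.resize(c2['image'][180:230,240:300,::-1],None,fx=8,fy=8))
print(o['tool_pos'],heading(o))
E
```

```text
centre [0.64144577 0.0497918 ] [0.0175 0.0182 0.018  0.0169 0.019  0.018 ] [-177.7  125.4   64.     5.4  -55.  -114.8] [2.3 5.4 4.  5.4 5.  5.2] fourier 4.571204500961696
flange [0.64020723 0.04924427 0.039     ] conetop [0.64234949 0.04949002 0.054     ] mark [0.64002075 0.05268466 0.054     ]
scene (261, 197, 16, 14) [268.59217877 203.62011173] [0.64952241 0.04927982 0.046     ] [0.64911284 0.04894887 0.046     ]
side (238, 188, 16, 11) [244.34246575 192.34246575] [0.63728212 0.05022861 0.046     ] [0.63861472 0.04548365 0.046     ]
[ 0.5395149  -0.09928659  0.20991915] 166.40323483163692
```

{"method": "drive_tool", "body": {
  "motion": [
    [[0.006,0.012,0.005],0],
    [[0.012,0.022,0.01],0],
    [[0.0125,0.025,0.015],0],
    [[0.0125,0.025,0.015],0],
    [[0.0125,0.025,0.015],0],
    [[0.009,0.015,0.015],0],
    [[0,0,0.015],-0.1],
    [[0,0,0],-0.125],
    [[0,0,0],-0.1],
    [[0,0,0],0]
  ]
}}

```text
t: 6.65
tool_pos: [0.5057, 0.0358, 0.1199]
tool_rot: [0.137, -3.138, -0.0]
force: [0.1, -0.7, -3.0]
width: 0.0169
grip_force: 59.1
```

```bash
python3 - <<'E'
from h import *
o=bot.get_obs(); print(o['t'],o['tool_pos'],heading(o),o['force'],o['moment'],o['joints'].round(2))
ims=[]
for n,(x,y) in (('scene',(235,165)),('side',(215,150))):
    c=cap(n); ims.append(cv2.resize(c['image'][y:y+60,x:x+60,::-1],(400,400),interpolation=cv2.INTER_CUBIC))
    xh=np.array([np.cos(np.radians(heading(o))),np.sin(np.radians(heading(o))),0])
    p=o['tool_pos']-.136*xh; 
    for z in (.009,.025): p[2]=o['tool_pos'][2]+z; print(n,'ring pred',proj(c,p), 'crop', (proj(c,p)-[x,y]+.5)*400/60)
cv2.imwrite('pics/c4.png',np.hstack(ims))
E
```

```text
6.65 [0.50573822 0.0357612  0.11989563] 185.00793410488276 [ 0.06371869 -0.69457911 -3.01670166] [-0.0299403   0.07068139 -0.01926423] [ 0.01  0.44  2.03 -0.    0.68 -1.65]
scene ring pred [269.06578834 185.54730837] crop [230.43858895 140.31538914]
scene ring pred [269.2132968  182.28881361] crop [231.42197864 118.59209075]
side ring pred [245.29912405 165.42429494] crop [205.32749368 106.16196629]
side ring pred [245.15127429 159.98742282] crop [204.34182863  69.91615215]
```

View pics/c4.png

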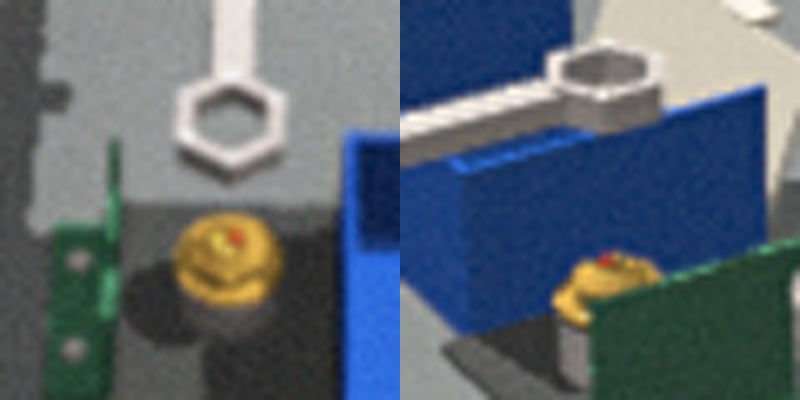

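The ring in the hand appears where predicted in both views: scene crop (231,120), side crop (605,70). The nut's top is at about (233,240) in the scene crop and (608,262) in the side crop.

```bash
python3 - <<'E'
from h import *
for n,(x,y) in (('scene',(235,165)),('side',(215,150))):
    c=cap(n)
    for z in (.039,.054):
        for p in ((.6412,.0477),(.6412,.0507),(.6442,.0477)): print(n,z,p,((proj(c,np.array([*p,z]))-[x,y]+.5)*400/60).round(1))
    hsv=cv2.cvtColor(c['image'],cv2.COLOR_RGB2HSV); m=cv2.inRange(hsv,(0,150,100),(6,255,255))[y:y+60,x:x+60]; q=np.argwhere(m>0); print('red',(q.mean(0)[::-1]+.5)*400/60, len(q))
    m=cv2.inRange(hsv,(15,110,90),(35,255,255))[y:y+60,x:x+60]; b=np.array(cv2.boundingRect(m))*400/60; print('brass box',b[0],b[1],b[0]+b[2],b[1]+b[3])
E
```

```text
scene 0.039 (0.6412, 0.0477) [225.4 254.1]
scene 0.039 (0.6412, 0.0507) [231.8 254.8]
scene 0.039 (0.6442, 0.0477) [224.7 259.4]
scene 0.054 (0.6412, 0.0477) [226.3 236.1]
scene 0.054 (0.6412, 0.0507) [232.7 236.7]
scene 0.054 (0.6442, 0.0477) [225.6 241.4]
red [nan nan] 0
brass box 173.33333333333334 213.33333333333334 280.0 306.6666666666667
side 0.039 (0.6412, 0.0477) [210.5 300.8]
side 0.039 (0.6412, 0.0507) [207.5 297.6]
side 0.039 (0.6442, 0.0477) [217.1 299.2]
side 0.054 (0.6412, 0.0477) [209.7 269.3]
side 0.054 (0.6412, 0.0507) [206.6 266.1]
side 0.054 (0.6442, 0.0477) [216.3 267.7]
red [203.33333333 263.33333333] 1
brass box 153.33333333333334 253.33333333333334 260.0 326.6666666666667<stdin>:6: RuntimeWarning: Mean of empty slice.
  ret = um.true_divide(
```

{"method": "drive_tool", "body": {
  "motion": [
    [[-0.0016,0.0012,0.005],0],
    [[0,0,0.01],0],
    [[0,0,0.012],0],
    [[0,0,0.012],0],
    [[0,0,0.012],0],
    [[0,0,0.01],0],
    [[0,0,0.007],0],
    [[0,0,0.005],0],
    [[0,0,0.003],0],
    [[0,0,0.002],0]
  ]
}}

```text
t: 7.85
tool_pos: [0.5081, 0.0373, 0.0422]
tool_rot: [-0.135, 3.139, -0.0]
force: [0.6, 0.3, -2.3]
width: 0.017
grip_force: 59.2
```

{"method": "drive_tool", "body": {
  "motion": [
    [[0,0,0.001],0],
    [[0,0,0.001],0],
    [[0,0,0.001],0],
    [[0,0,0.001],0],
    [[0,0,0.001],0],
    [[0,0,0.001],0],
    [[0,0,0],0],
    [[0,0,0],0],
    [[0,0,0],0],
    [[0,0,0],0]
  ]
}}

```text
t: 8.85
tool_pos: [0.5082, 0.0373, 0.0363]
tool_rot: [-0.135, 3.138, -0.0]
force: [1.6, 0.5, -3.6]
width: 0.0169
grip_force: 59.1
```

```bash
cat >> h.py <<'E'
def st():
    o=bot.get_obs(); h=np.radians(heading(o)); x=np.array([np.cos(h),np.sin(h)]); rel=o['tool_pos'][:2]-np.array([.6427,.049])
    f=o['force']; ft=f[:2]@[np.sin(h),-np.cos(h)]; fr=f[:2]@x
    tq=rel[0]*f[1]-rel[1]*f[0]
    print('t %.2f'%o['t'],'pos',o['tool_pos'].round(4),'hd %.2f'%np.degrees(h),'F',f.round(2),'M',o['moment'].round(3),'ft(y tool) %.2f fr %.2f'%(ft,fr),'r',np.linalg.norm(rel).round(4),'w',round(o['width'],4),'ring',(o['tool_pos'][:2]-.136*x).round(4),'rxF_z %.3f'%tq)
    return o
E
python3 -c "
from h import *
st()"
```

```text
t 8.85 pos [0.5082 0.0373 0.0363] hd 184.94 F [ 1.56  0.51 -3.6 ] M [ 0.115 -0.275  0.11 ] ft(y tool) 0.37 fr -1.60 r 0.135 w 0.0169 ring [0.6437 0.049 ] rxF_z -0.050
```

{"method": "drive_tool", "body": {
  "motion": [
    [[-0.0003,0,0.001],0],
    [[0,0,0.001],0],
    [[0,0,0.001],0],
    [[0,0,0.001],0],
    [[0,0,0.001],0],
    [[0,0,0.0005],0],
    [[0,0,0.0005],0],
    [[0,0,0],0],
    [[0,0,0],0],
    [[0,0,0],0]
  ]
}}

```text
t: 9.85
tool_pos: [0.5083, 0.0373, 0.0303]
tool_rot: [0.135, -3.139, -0.0]
force: [1.9, 0.8, -3.1]
width: 0.0168
grip_force: 59.2
```

```bash
python3 -c "
from h import *
st()"
```

```text
t 9.85 pos [0.5083 0.0373 0.0303] hd 184.94 F [ 1.87  0.85 -3.06] M [ 0.13  -0.084  0.074] ft(y tool) 0.68 fr -1.94 r 0.1349 w 0.0168 ring [0.6438 0.049 ] rxF_z -0.092
```

{"method": "drive_tool", "body": {
  "motion": [
    [[-0.0002,0.0068,0],0.05],
    [[-0.0007,0.0135,0],0.1],
    [[-0.0007,0.0135,0],0.1],
    [[-0.0007,0.0135,0],0.1],
    [[-0.0007,0.0135,0],0.1],
    [[-0.0007,0.0135,0],0.1],
    [[-0.0002,0.0068,0],0.05],
    [[0,0,0],0],
    [[0,0,0],0],
    [[0,0,0],0]
  ]
}}

```text
t: 10.85
tool_pos: [0.5255, 0.1152, 0.0304]
tool_rot: [0.796, 3.039, 0.0]
force: [3.2, 1.2, -1.2]
width: 0.0166
grip_force: 59.2
```

```bash
python3 -c "
from h import *
st()"
```

```text
t 10.85 pos [0.5255 0.1152 0.0304] hd 150.64 F [ 3.22  1.25 -1.24] M [ 0.21  -0.488  0.392] ft(y tool) 2.66 fr -2.19 r 0.1346 w 0.0166 ring [0.644  0.0485] rxF_z -0.359
```

{"method": "drive_tool", "body": {
  "motion": [
    [[-0.0005,-0.0122,0],-0.09],
    [[0,0,-0.01],0],
    [[0,0,-0.015],0],
    [[-0.0015,-0.0202,0],-0.15],
    [[-0.0015,-0.0202,0],-0.15],
    [[-0.0015,-0.0202,0],-0.15],
    [[-0.0015,-0.0202,0],-0.15],
    [[-0.0015,-0.0202,0],-0.15],
    [[-0.0015,-0.0202,0],-0.15],
    [[-0.0015,-0.0202,0],-0.15]
  ]
}}

```text
t: 11.85
tool_pos: [0.5325, -0.0313, 0.0554]
tool_rot: [0.975, -2.985, -0.001]
force: [0.3, -0.4, -3.1]
width: 0.0168
grip_force: 59.1
```

{"method": "drive_tool", "body": {
  "motion": [
    [[0,-0.0041,0],-0.03],
    [[0,0,0.004],0],
    [[0,0,0.004],0],
    [[0,0,0.002],0],
    [[0,0,0.002],0],
    [[0,0,0.002],0],
    [[0,0,0.001],0],
    [[0,0,0],0],
    [[0,0,0],0],
    [[0,0,0],0]
  ]
}}

```text
t: 12.85
tool_pos: [0.5359, -0.0336, 0.0404]
tool_rot: [-1.012, 2.974, -0.0]
force: [0.2, 0.6, -2.1]
width: 0.0163
grip_force: 59.3
```

```bash
python3 -c "
from h import *
st()"
```

```text
t 12.85 pos [ 0.5359 -0.0336  0.0404] hd 217.60 F [ 0.2   0.63 -2.09] M [0.029 0.097 0.016] ft(y tool) 0.37 fr -0.54 r 0.135 w 0.0163 ring [0.6437 0.0494] rxF_z -0.050
```

{"method": "drive_tool", "body": {
  "motion": [
    [[0,0,0.001],0],
    [[0,0,0.001],0],
    [[0,0,0.001],0],
    [[0,0,0.0015],0],
    [[0,0,0.0015],0],
    [[0,0,0.0015],0],
    [[0,0,0.0015],0],
    [[0,0,0.001],0],
    [[0,0,0],0],
    [[0,0,0],0]
  ]
}}

```text
t: 13.85
tool_pos: [0.5359, -0.0336, 0.0303]
tool_rot: [-1.012, 2.974, -0.0]
force: [0.4, -0.0, -2.3]
width: 0.0172
grip_force: 59.3
```

```bash
python3 -c "
from h import *
st()"
```

```text
t 13.85 pos [ 0.5359 -0.0336  0.0303] hd 217.60 F [ 0.37 -0.05 -2.31] M [-0.013 -0.068 -0.037] ft(y tool) -0.26 fr -0.26 r 0.135 w 0.0172 ring [0.6437 0.0494] rxF_z 0.036
```

{"method": "drive_tool", "body": {
  "motion": [
    [[-0.0002,0.0068,0],0.05],
    [[-0.0015,0.0203,0],0.15],
    [[-0.0015,0.0203,0],0.15],
    [[-0.0015,0.0203,0],0.15],
    [[-0.0015,0.0203,0],0.15],
    [[-0.0015,0.0203,0],0.15],
    [[-0.0007,0.0135,0],0.1],
    [[-0.0002,0.0068,0],0.05],
    [[0,0,0],0],
    [[0,0,0],0]
  ]
}}

```text
t: 14.85
tool_pos: [0.514, 0.0885, 0.0305]
tool_rot: [0.457, 3.107, 0.0]
force: [4.0, -2.5, -3.1]
width: 0.0172
grip_force: 59.2
```

```bash
cat >> h.py <<'E'
def avg(n=6,C=(.6437,.0492)):
    P=[];F=[];M=[];H=[]
    for i in range(n):
        if i: bot.capture('scene')
        o=bot.get_obs(); P.append(o['tool_pos']);F.append(o['force']);M.append(o['moment']);H.append(heading(o))
    h=np.radians(np.mean(H)); p=np.mean(P,0);f=np.mean(F,0);m=np.mean(M,0); r=p[:2]-C; x=np.array([np.cos(h),np.sin(h)])
    a=r[0]*f[1]-r[1]*f[0]; print('t %.2f hd %.2f'%(o['t'],np.degrees(h)),'F',f.round(2),'Mz %.3f rxF %.3f T %.3f'%(m[2],a,a+m[2]),'ring',(p[:2]-.136*x).round(4),'sdF',np.std(F,0).round(2),'sdMz',np.std(M,0)[2].round(3),'z',p[2].round(4))
E
python3 -c "
from h import *
avg()"
```

```text
t 15.10 hd 163.22 F [ 4.23 -2.65 -2.74] Mz -0.138 rxF 0.178 T 0.040 ring [0.6441 0.0491] sdF [0.42 0.48 0.58] sdMz 0.042 z 0.0305
```

{"method": "drive_tool", "body": {
  "motion": [
    [[-0.0005,0.0007,0],0.005],
    [[0,0.0007,0],0.005],
    [[0,0.0007,0],0.005],
    [[0,0.0007,0],0.005],
    [[0,0.0007,0],0.005],
    [[0,0.0007,0],0.005],
    [[0,0.0007,0],0.005],
    [[0,0.0007,0],0.005],
    [[0,0,0],0],
    [[0,0,0],0]
  ]
}}

```text
t: 16.1
tool_pos: [0.5157, 0.0937, 0.0303]
tool_rot: [0.522, 3.098, -0.0]
force: [2.8, -4.2, -1.6]
width: 0.0167
grip_force: 59.3
```

```bash
python3 -c "
from h import *
avg()"
```

```text
t 16.35 hd 160.87 F [ 3.22 -4.26 -1.93] Mz -0.180 rxF 0.403 T 0.223 ring [0.6441 0.0492] sdF [0.28 0.18 0.44] sdMz 0.024 z 0.0303
```

{"method": "drive_tool", "body": {
  "motion": [
    [[0,0.0007,0],0.005],
    [[0,0.0007,0],0.005],
    [[0,0.0007,0],0.005],
    [[0,0.0007,0],0.005],
    [[0,0.0007,0],0.005],
    [[0,0.0007,0],0.005],
    [[0,0.0007,0],0.005],
    [[0,0.0007,0],0.005],
    [[0,0,0],0],
    [[0,0,0],0]
  ]
}}

```text
t: 17.35
tool_pos: [0.5176, 0.099, 0.0303]
tool_rot: [0.584, 3.087, -0.0]
force: [3.7, -5.9, -1.5]
width: 0.0166
grip_force: 59.3
```

```bash
python3 -c "
from h import *
avg()"
```

```text
t 17.60 hd 158.57 F [ 3.18 -5.16 -1.98] Mz -0.213 rxF 0.493 T 0.279 ring [0.6442 0.0493] sdF [0.36 0.42 0.58] sdMz 0.026 z 0.0303
```

{"method": "drive_tool", "body": {
  "motion": [
    [[-0.0005,0.0007,0],0.005],
    [[0,0.0007,0],0.005],
    [[0,0.0007,0],0.005],
    [[0,0.0007,0],0.005],
    [[0,0.0007,0],0.005],
    [[0,0.0007,0],0.005],
    [[0,0.0007,0],0.005],
    [[0,0.0007,0],0.005],
    [[0,0,0],0],
    [[0,0,0],0]
  ]
}}

```text
t: 18.6
tool_pos: [0.5198, 0.104, 0.0302]
tool_rot: [-0.645, -3.074, 0.0]
force: [-2.8, -2.6, -2.0]
width: 0.017
grip_force: 59.4
```

```bash
python3 -c "
from h import *
avg()"
```

```text
t 18.85 hd 156.29 F [-3.63 -2.66 -1.84] Mz -0.280 rxF 0.528 T 0.248 ring [0.6444 0.0493] sdF [0.77 0.38 0.23] sdMz 0.02 z 0.0302
```

{"method": "drive_tool", "body": {
  "motion": [
    [[0,0.0007,0],0.005],
    [[0,0.0007,0],0.005],
    [[0,0.0007,0],0.005],
    [[0,0.0007,0],0.005],
    [[0,0.0007,0],0.005],
    [[0,0.0007,0],0.005],
    [[0,0,0],0],
    [[0,0,0],0],
    [[0,0,0],0],
    [[0,0,0],0]
  ]
}}

```text
t: 19.85
tool_pos: [0.5216, 0.1078, 0.0302]
tool_rot: [-0.692, -3.064, 0.0]
force: [-4.6, -2.7, -2.4]
width: 0.017
grip_force: 59.4
```

```bash
python3 -c "
from h import *
avg()"
```

```text
t 20.10 hd 154.55 F [-4.68 -2.75 -1.21] Mz -0.351 rxF 0.611 T 0.259 ring [0.6445 0.0494] sdF [0.21 0.34 0.71] sdMz 0.033 z 0.0302
```

{"method": "drive_tool", "body": {
  "motion": [
    [[-0.0004,-0.0162,0],-0.12],
    [[0,0,-0.01],0],
    [[0,0,-0.015],0],
    [[-0.0015,-0.0203,0],-0.15],
    [[-0.0015,-0.0203,0],-0.15],
    [[-0.0015,-0.0203,0],-0.15],
    [[-0.0015,-0.0203,0],-0.15],
    [[-0.0015,-0.0203,0],-0.15],
    [[-0.0015,-0.0203,0],-0.15],
    [[-0.0007,-0.0142,0],-0.105]
  ]
}}

```text
t: 21.1
tool_pos: [0.5398, -0.0369, 0.0557]
tool_rot: [-1.056, 2.957, -0.002]
force: [1.4, -0.8, -2.9]
width: 0.0172
grip_force: 59.4
```

{"method": "drive_tool", "body": {
  "motion": [
    [[0,0,0],0],
    [[0,0,0.004],0],
    [[0,0,0.004],0],
    [[0,0,0.002],0],
    [[0,0,0.002],0],
    [[0,0,0.002],0],
    [[0,0,0.001],0],
    [[0,0,0],0],
    [[0,0,0],0],
    [[0,0,0],0]
  ]
}}

```text
t: 22.1
tool_pos: [0.5384, -0.0358, 0.0404]
tool_rot: [-1.049, 2.961, -0.0]
force: [-0.0, 0.9, -3.2]
width: 0.0169
grip_force: 59.4
```

```bash
python3 -c "
from h import *
avg(2)"
```

```text
t 22.15 hd 219.02 F [ 0.06  0.63 -3.37] Mz -0.003 rxF -0.061 T -0.064 ring [0.6441 0.0499] sdF [0.06 0.32 0.17] sdMz 0.008 z 0.0404
```

{"method": "drive_tool", "body": {
  "motion": [
    [[0.0005,0,0.001],0],
    [[0,0,0.001],0],
    [[0,0,0.001],0],
    [[0,0,0.0015],0],
    [[0,0,0.0015],0],
    [[0,0,0.0015],0],
    [[0,0,0.0015],0],
    [[0,0,0.001],0],
    [[0,0,0],0],
    [[0,0,0],0]
  ]
}}

```text
t: 23.15
tool_pos: [0.5382, -0.036, 0.0303]
tool_rot: [-1.049, 2.961, -0.0]
force: [4.0, 2.2, -2.2]
width: 0.017
grip_force: 59.5
```

```bash
python3 -c "
from h import *
avg(3)"
```

```text
t 23.25 hd 219.03 F [ 3.8   2.12 -2.27] Mz -0.090 rxF 0.100 T 0.010 ring [0.6438 0.0496] sdF [0.24 0.18 0.2 ] sdMz 0.017 z 0.0304
```

{"method": "drive_tool", "body": {
  "motion": [
    [[-0.0003,0.0014,0],0.01],
    [[0,0.0014,0],0.01],
    [[0,0.0014,0],0.01],
    [[0,0.0014,0],0.01],
    [[0,0.0014,0],0.01],
    [[0,0.0014,0],0.01],
    [[0,0,0],0],
    [[0,0,0],0],
    [[0,0,0],0],
    [[0,0,0],0]
  ]
}}

```text
t: 24.25
tool_pos: [0.5334, -0.0292, 0.0304]
tool_rot: [-0.959, 2.991, -0.0]
force: [5.0, 1.9, -2.2]
width: 0.0167
grip_force: 59.4
```

```bash
python3 -c "
from h import *
avg(4)"
```

```text
t 24.40 hd 215.57 F [ 5.15  1.35 -2.51] Mz -0.130 rxF 0.255 T 0.125 ring [0.644  0.0499] sdF [0.23 0.77 0.4 ] sdMz 0.03 z 0.0304
```

{"method": "drive_tool", "body": {
  "motion": [
    [[0,0.0007,0],0.005],
    [[0,0.0007,0],0.005],
    [[0,0.0007,0],0.005],
    [[0,0.0007,0],0.005],
    [[0,0.0007,0],0.005],
    [[0,0.0007,0],0.005],
    [[0,0.0007,0],0.005],
    [[0,0.0007,0],0.005],
    [[0,0,0],0],
    [[0,0,0],0]
  ]
}}

```text
t: 25.4
tool_pos: [0.5303, -0.0246, 0.0304]
tool_rot: [-0.899, 3.009, -0.001]
force: [5.5, -0.2, -3.3]
width: 0.0167
grip_force: 59.4
```

```bash
python3 -c "
from h import *
avg(4)"
```

```text
t 25.55 hd 213.27 F [ 5.59 -0.26 -2.74] Mz -0.131 rxF 0.443 T 0.311 ring [0.644 0.05 ] sdF [0.34 0.34 0.71] sdMz 0.024 z 0.0304
```

{"method": "drive_tool", "body": {
  "motion": [
    [[-0.0004,0.0007,0],0.005],
    [[0,0.0007,0],0.005],
    [[0,0.0007,0],0.005],
    [[0,0.0007,0],0.005],
    [[0,0.0007,0],0.005],
    [[0,0.0007,0],0.005],
    [[0,0.0007,0],0.005],
    [[0,0.0007,0],0.005],
    [[0,0,0],0],
    [[0,0,0],0]
  ]
}}

```text
t: 26.55
tool_pos: [0.5273, -0.0196, 0.0303]
tool_rot: [-0.839, 3.027, -0.0]
force: [4.1, -1.8, -2.0]
width: 0.0171
grip_force: 59.5
```

```bash
python3 -c "
from h import *
avg(4)"
```

```text
t 26.70 hd 210.99 F [ 3.91 -2.13 -1.8 ] Mz -0.335 rxF 0.518 T 0.183 ring [0.6438 0.0504] sdF [0.51 0.17 0.3 ] sdMz 0.012 z 0.0303
```

{"method": "drive_tool", "body": {
  "motion": [
    [[0,0.0007,0],0.005],
    [[0,0.0007,0],0.005],
    [[0,0.0007,0],0.005],
    [[0,0.0007,0],0.005],
    [[0,0.0007,0],0.005],
    [[0,0.0007,0],0.005],
    [[0,0,0],0],
    [[0,0,0],0],
    [[0,0,0],0],
    [[0,0,0],0]
  ]
}}

```text
t: 27.7
tool_pos: [0.5252, -0.016, 0.0303]
tool_rot: [-0.794, 3.039, -0.0]
force: [3.9, -2.1, -2.2]
width: 0.0165
grip_force: 59.5
```

```bash
python3 -c "
from h import *
avg(4)"
```

```text
t 27.85 hd 209.28 F [ 4.37 -2.86 -2.26] Mz -0.369 rxF 0.624 T 0.255 ring [0.6438 0.0505] sdF [0.47 0.52 0.07] sdMz 0.011 z 0.0303
```

{"method": "drive_tool", "body": {
  "motion": [
    [[0,0.0006,0],0.005],
    [[0,0.0006,0],0.005],
    [[0,0.0006,0],0.005],
    [[0,0.0006,0],0.005],
    [[0,0.0006,0],0.005],
    [[0,0.0006,0],0.005],
    [[0,0.0006,0],0.005],
    [[0,0.0006,0],0.005],
    [[0,0,0],0],
    [[0,0,0],0]
  ]
}}

```text
t: 28.85
tool_pos: [0.5229, -0.0117, 0.0303]
tool_rot: [-0.733, 3.055, -0.0]
force: [5.6, -0.0, -2.1]
width: 0.0168
grip_force: 59.5
```

```bash
python3 -c "
from h import *
avg(4)"
```

```text
t 29.00 hd 207.00 F [ 4.96 -0.88 -2.  ] Mz -0.186 rxF 0.409 T 0.223 ring [0.6441 0.05  ] sdF [0.49 0.57 0.35] sdMz 0.009 z 0.0303
```

{"method": "drive_tool", "body": {
  "motion": [
    [[0,0.0006,0],0.005],
    [[0,0.0006,0],0.005],
    [[0,0.0006,0],0.005],
    [[0,0.0006,0],0.005],
    [[0,0.0006,0],0.005],
    [[0,0.0006,0],0.005],
    [[0,0,0],0],
    [[0,0,0],0],
    [[0,0,0],0],
    [[0,0,0],0]
  ]
}}

```text
t: 30.0
tool_pos: [0.5213, -0.0085, 0.0303]
tool_rot: [-0.687, 3.065, -0.0]
force: [5.5, -0.7, -2.2]
width: 0.0171
grip_force: 59.5
```

```bash
python3 -c "
from h import *
avg(4)"
```

```text
t 30.15 hd 205.28 F [ 5.14 -1.11 -2.24] Mz -0.050 rxF 0.433 T 0.382 ring [0.6443 0.0496] sdF [0.47 0.65 0.04] sdMz 0.039 z 0.0303
```

{"method": "drive_tool", "body": {
  "motion": [
    [[0,0.0007,0],0.005],
    [[0,0.0007,0],0.005],
    [[0,0.0007,0],0.005],
    [[0,0.0007,0],0.005],
    [[0,0,0],0],
    [[0,0,0],0],
    [[0,0,0],0],
    [[0,0,0],0],
    [[0,0,0],0],
    [[0,0,0],0]
  ]
}}

```text
t: 31.15
tool_pos: [0.5201, -0.006, 0.0303]
tool_rot: [-0.657, 3.072, -0.0]
force: [5.6, -1.6, -2.4]
width: 0.0169
grip_force: 59.5
```

```bash
python3 -c "
from h import *
avg(6)"
```

```text
t 31.40 hd 204.14 F [ 5.27 -1.9  -2.09] Mz -0.015 rxF 0.526 T 0.510 ring [0.6443 0.0496] sdF [0.42 0.17 0.41] sdMz 0.023 z 0.0303
```

{"method": "drive_tool", "body": {
  "motion": [
    [[0,0.0007,0],0.005],
    [[0,0.0007,0],0.005],
    [[0,0.0007,0],0.005],
    [[0,0.0007,0],0.005],
    [[0,0,0],0],
    [[0,0,0],0],
    [[0,0,0],0],
    [[0,0,0],0],
    [[0,0,0],0],
    [[0,0,0],0]
  ]
}}

```text
t: 32.4
tool_pos: [0.5191, -0.0035, 0.0303]
tool_rot: [-0.626, 3.078, -0.0]
force: [5.1, -3.4, -2.0]
width: 0.0166
grip_force: 59.5
```

```bash
python3 -c "
from h import *
avg(6)"
```

```text
t 32.65 hd 202.99 F [ 5.17 -2.94 -1.84] Mz -0.025 rxF 0.639 T 0.613 ring [0.6443 0.0496] sdF [0.41 0.56 0.52] sdMz 0.014 z 0.0303
```

{"method": "drive_tool", "body": {
  "motion": [
    [[0,0.0007,0],0.005],
    [[0,0.0007,0],0.005],
    [[0,0.0007,0],0.005],
    [[0,0.0007,0],0.005],
    [[0,0.0007,0],0.005],
    [[0,0.0007,0],0.005],
    [[0,0.0007,0],0.005],
    [[0,0.0007,0],0.005],
    [[0,0,0],0],
    [[0,0,0],0]
  ]
}}

```text
t: 33.65
tool_pos: [0.517, 0.0015, 0.0303]
tool_rot: [-0.564, 3.09, -0.001]
force: [5.0, -5.5, -2.3]
width: 0.0169
grip_force: 59.5
```

```bash
python3 -c "
from h import *
avg(6)"
```

```text
t 33.90 hd 200.70 F [ 4.99 -5.4  -2.2 ] Mz -0.006 rxF 0.922 T 0.916 ring [0.6443 0.0496] sdF [0.19 0.41 0.64] sdMz 0.043 z 0.0303
```

{"method": "drive_tool", "body": {
  "motion": [
    [[0,0.0008,0],0.006],
    [[0,0.0008,0],0.006],
    [[0,0.0008,0],0.006],
    [[0,0,0],0],
    [[0,0,0],0],
    [[0,0,0],0],
    [[0,0,0],0],
    [[0,0,0],0],
    [[0,0,0],0],
    [[0,0,0],0]
  ]
}}

```text
t: 34.9
tool_pos: [0.5162, 0.0037, 0.0303]
tool_rot: [-0.537, 3.095, -0.001]
force: [6.0, -6.0, -2.6]
width: 0.0167
grip_force: 59.5
```

```bash
python3 -c "
from h import *
avg(8)"
```

```text
t 35.25 hd 199.67 F [ 5.58 -6.13 -2.32] Mz 0.020 rxF 1.035 T 1.055 ring [0.6443 0.0495] sdF [0.58 0.59 0.48] sdMz 0.033 z 0.0304
```

{"method": "drive_tool", "body": {
  "motion": [
    [[-0.0007,-0.0135,0],-0.1],
    [[-0.0007,-0.0135,0],-0.1],
    [[0,0,0],0],
    [[0,0,-0.005],0],
    [[0,0,-0.01],0],
    [[0,0,-0.02],0],
    [[0,0,-0.03],0],
    [[0,0,-0.03],0],
    [[0,0,-0.03],0],
    [[0,0,-0.005],0]
  ]
}}

```text
t: 36.25
tool_pos: [0.5281, -0.02, 0.1633]
tool_rot: [-0.84, 3.024, -0.002]
force: [-0.4, 0.2, -3.0]
width: 0.0169
grip_force: 59.5
```

```bash
python3 - <<'E'
from h import *
avg(1); o=bot.get_obs(); c=cap('wrist')
g=c['image'].astype(int).min(2)
for v in (90,120,180): r=np.where(g[v,200:310]>100)[0]+200; print(v,r.min(),r.max())
col=g[:,254]; print('end row',np.where(col[40:140]>140)[0][0]+40)
delta(o,(.4519,-.2380),.12,166.3)
E
```

```text
t 36.25 hd 211.06 F [-0.44  0.22 -2.96] Mz -0.024 rxF -0.056 T -0.080 ring [0.6446 0.0502] sdF [0. 0. 0.] sdMz 0.0 z 0.1633
90 200 309
120 200 309
180 200 309
end row 82
tool shift [ 0.1778 -0.1474  0.0431] turn 0.7812
```

{"method": "drive_tool", "body": {
  "motion": [
    [[0.013,-0.0114,0],0],
    [[0.025,-0.02,0],0],
    [[0.03,-0.025,0],0],
    [[0.03,-0.025,0],0],
    [[0.03,-0.025,0],0],
    [[0.03,-0.025,0],0],
    [[0.02,-0.016,0],0],
    [[0,0,0],0.14],
    [[0,0,0],0.14],
    [[0,0,0],0.14]
  ]
}}

```text
t: 37.3
tool_pos: [0.45, -0.2379, 0.1587]
tool_rot: [0.182, -3.134, -0.003]
force: [0.0, -0.3, -1.6]
width: 0.0169
grip_force: 59.5
```

{"method": "drive_tool", "body": {
  "motion": [
    [[0,0,0],0.14],
    [[0,0,0],0.14],
    [[0,0,0],0.08],
    [[0,0,0.015],0],
    [[0,0,0.025],0],
    [[0,0,0.025],0],
    [[0,0,0.015],0],
    [[0,0,0],0],
    [[0,0,0],0],
    [[0,0,0],0]
  ]
}}

```text
t: 38.3
tool_pos: [0.4516, -0.2385, 0.0807]
tool_rot: [0.371, 3.119, -0.0]
force: [-0.5, -0.8, -2.1]
width: 0.0166
grip_force: 59.4
```

```bash
python3 - <<'E'
from h import *
P=[];H=[]
for i in range(4):
    o=bot.get_obs(); P.append(o['tool_pos']); H.append(heading(o)); c=cap('scene')
o['tool_pos']=np.mean(P,0); print(o['t'],o['tool_pos'],np.mean(H)); delta(o,(.4519,-.2380),.022,166.3); print(heading(o))
E
```

```text
38.45 [ 0.45170168 -0.23866405  0.08090175] 166.4254536118023
tool shift [0.     0.0007 0.0589] turn 0.0023
166.42955604658692
```

{"method": "drive_tool", "body": {
  "motion": [
    [[0,0,0.012],0.002],
    [[0,0,0.015],0],
    [[0,0,0.012],0],
    [[0,0,0.009],0],
    [[0,0,0.005],0],
    [[0,0,0.003],0],
    [[0,0,0.002],0],
    [[0,0,0.001],0],
    [[0,0,0.0005],0],
    [[0,0,0],0]
  ]
}}

```text
t: 39.5
tool_pos: [0.4516, -0.2387, 0.021]
tool_rot: [0.374, 3.119, -0.0]
force: [0.6, -0.1, -2.8]
width: 0.017
grip_force: 59.6
```

```bash
python3 - <<'E'
from h import *
avg(3); c=cap('wrist')
cv2.imwrite('pics/w5.png',cv2.resize(c['image'][:,:,::-1],(800,600),interpolation=cv2.INTER_CUBIC))
E
```

```text
t 39.60 hd 166.32 F [ 0.08 -0.13 -2.38] Mz 0.024 rxF 0.048 T 0.072 ring [ 0.5837 -0.2708] sdF [0.52 0.03 0.34] sdMz 0.019 z 0.021
```

View pics/w5.png

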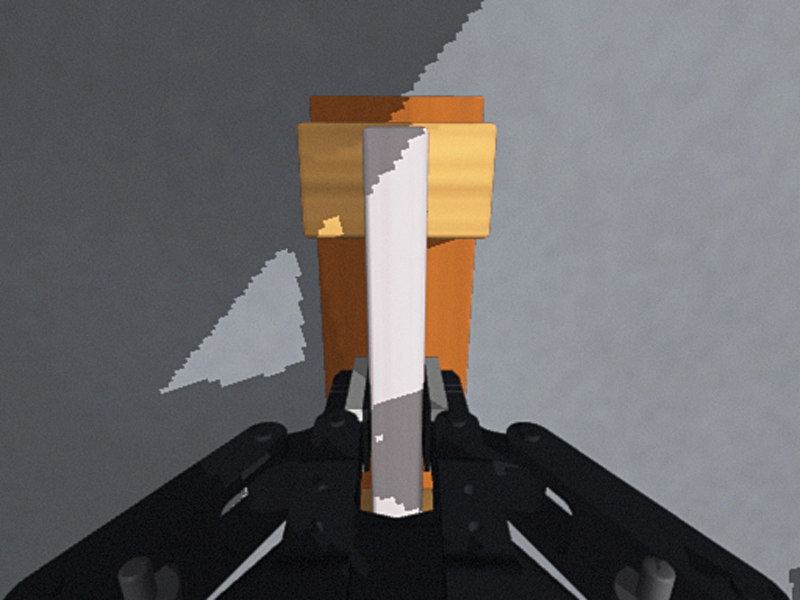

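The handle is centred on the cradle block (396 against 397) and the picture matches the original placing. I'll lower the last millimetre and release.

{"method": "drive_tool", "body": {
  "motion": [
    [[0,0,0.0003],0],
    [[0,0,0.0003],0],
    [[0,0,0.0002],0],
    [[0,0,0],0],
    [[0,0,0],0],
    [[0,0,0],0],
    [[0,0,0],0],
    [[0,0,0],0],
    [[0,0,0],0],
    [[0,0,0],0]
  ]
}}

```text
t: 40.65
tool_pos: [0.4516, -0.2387, 0.0208]
tool_rot: [0.374, 3.119, -0.001]
force: [-5.1, 1.5, 19.0]
width: 0.0169
grip_force: 62.4
```

{"method": "drive_tool", "body": {
  "motion": [
    [[0,0,0],0],
    [[0,0,0],0],
    [[0,0,0],0],
    [[0,0,0],0],
    [[0,0,0],0],
    [[0,0,0],0],
    [[0,0,0],0],
    [[0,0,0],0],
    [[0,0,0],0],
    [[0,0,0],0]
  ],
  "gripper": 1
}}

```text
t: 41.65
tool_pos: [0.4514, -0.2386, 0.02]
tool_rot: [-0.374, -3.119, 0.0]
force: [-0.6, 0.4, 0.3]
width: 0.0859
grip_force: 0.0
```

{"method": "drive_tool", "body": {
  "motion": [
    [[0,0,-0.01],0],
    [[0,0,-0.02],0],
    [[0,0,-0.03],0],
    [[0,0,-0.03],0],
    [[0,0,-0.03],0],
    [[0,0,-0.03],0],
    [[0,0,-0.03],0],
    [[0,0,-0.02],0],
    [[0,0,0],0],
    [[0,0,0],0]
  ]
}}

```text
t: 42.65
tool_pos: [0.4514, -0.2386, 0.2207]
tool_rot: [0.374, 3.118, -0.001]
force: [0.2, 0.6, -0.1]
width: 0.0854
grip_force: 0.0
```

```bash
python3 - <<'E'
from h import *
c=cap('wrist'); print(bot.get_obs()['t'])
cv2.imwrite('pics/w6.png',cv2.resize(c['image'][:,:,::-1],(800,600),interpolation=cv2.INTER_CUBIC))
E
```

```text
42.7
```

View pics/w6.png

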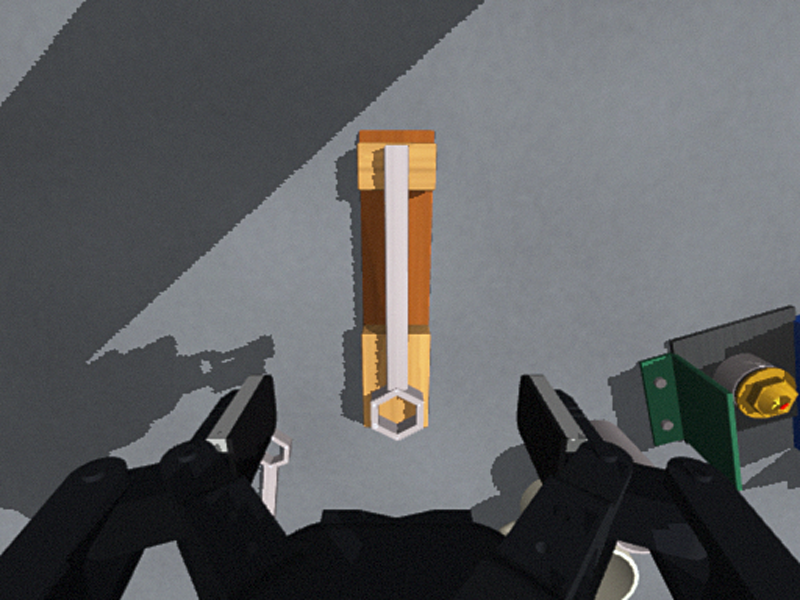

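The spanner lies on its cradle as it did at the start, ring at (397,413) and handle end at (397,146). The gripper is open and clear.

```bash
python3 -c "
from workcell import bot
print(bot.hand_in())"
```

```text
the job is handed in; nothing more can be done
None
```

The nut came up tight and was nipped to about 1.05 N m by the wrist reading; the spanner is back on its cradle, released, and the job was handed in at about 43 s.

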